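# Pump up the pressure pot until its pin stands fully out

### The job

Get the steel pressure pot ready for filling agar plates, using only the fingertips: push the blue vent cap on its lid fully down, then pump the black plunger with full strokes until the red pressure pin stands fully out of its gland. Do not touch the pin itself, do not lift, tip or shove the pot, and leave everything around it standing where it is. Finish with the plunger back up and the hand clear.

Things in the scene. Friction and masses are not known exactly. Their poses are not given: they have to be found in the camera images.
- pot: loose steel pressure pot on the bench, about 4 kg: shell 190 mm across, lid 206 mm (clamps to 224 mm), lid top 165 mm above the bench. Origin: centre of its underside; z up. In its frame: plunger at the centre, vent cap at (-25, 63) mm, pin at (54, -38), unused brass relief valve (55, 43), outlet pipe with yellow tap and white filter disc out to (-53, -146), all but plunger and cap below 205 mm
- plunger_top (a point): centre of the flat top of the black mushroom plunger knob (50 mm across, flat top 38 mm across, 16 mm thick, on a 12 mm rod); 230 mm above the bench when up. It slides straight down and is sprung: about 5 N to start, 13 N at the bottom, and comes back up by itself when let go
- plunger (a joint): travel of the plunger in m: 0 = fully up, 0.030 = fully down. With the vent cap shut, every full stroke down (it must come back up, or nearly, before the next) raises the pressure pin by about 4 mm; part strokes raise it less. With the cap up the air escapes and the pin does not rise. Further strokes after the pin is fully out do no harm
- vent_top (a point): centre of the flat top of the blue push-pull vent cap, 26 mm across, 14 mm tall, on a brass neck; 205 to 203 mm above the bench when up (open), 195 mm when fully down (shut)
- vent (a joint): travel of the vent cap in m: 0 to 0.002 = up, open (as it starts); 0.010 = fully down, shut. A steady push of about 6 N moves it and it stays where it is left
- pin_top (a point): centre of the top of the red pressure pin, 12 mm across, with a black band at its foot; its brass gland (22 mm across) stands 14 mm above the lid, so the gland's top is 179 mm above the bench
- pin (a joint): how far the pin stands out of its gland in m: negative = sunk out of sight inside (starts -0.008 to -0.001, so 5 to 7 full strokes are needed), 0 = flush with the gland's top, 0.018 = fully out against its stop, with the whole black foot band (4 mm) showing. It stays up by itself
- dish_spout: bystander: open agar plate (cream agar) standing under the pot's filter spout, 88 mm across, 14 mm high. Origin: centre of its underside; z up
- dish_a: bystander: closed plate (green agar), 92 mm across, 16 mm high, beyond the pot. Origin: centre of its underside; z up
- dropper: bystander: white dropper bottle with blue band, 40 mm across, 112 mm high, beside the pot. Origin: centre of its underside; z up
- specimen: bystander: small clear specimen jar with blue screw lid, 36 mm across, 56 mm high, on the robot's side of the pot. Origin: centre of its underside; z up
- dish_b: bystander: closed plate (cream agar), 92 mm across, 16 mm high, at the right of the bench. Origin: centre of its underside; z up
- dish_c: bystander: closed plate (pink agar), 92 mm across, 16 mm high, at the right of the bench. Origin: centre of its underside; z up
- beaker: bystander: empty glass beaker, 80 mm across, 100 mm high, at the left. Origin: centre of its underside; z up
- carton: bystander: flat white and violet carton, 50 x 140 x 30 mm, at the left. Origin: centre of its underside; z up

How it is judged:
On the way, in this order (a step that is already met when the one before it is completed fails the run):
1. the vent cap is pushed fully down while the pin is still sunk (value of joint vent above 0.0085 m and value of joint pin below 0.002 m), for 0.1 s.
2. the plunger has been pumped until the pin stands fully out, the vent cap still shut (value of joint pin above 0.0168 m and value of joint vent above 0.0085 m), for 0.2 s.
At the end, for the whole second after the job is handed in: The pin stands at least 16.8 of its 18 mm out, the vent cap is at least 8.5 of its 10 mm down, the plunger is back up within 3 mm, the pot stands upright and still within 20 mm of where it was, and every bystander is within 20 mm of where it was (all of step 2 and value of joint plunger below 0.003 m and distance of each of pot, dish_spout, dish_a, dropper, specimen, dish_b, dish_c, beaker, carton from where it was at the start of the episode below 0.02 m and angle between pot's own z axis and vertical below 0.05 rad and linear speed of pot below 0.01 m/s); the robot touches nothing.
It fails at once if the pressure pin is touched by the robot (contact force between any of the fingers, the arm and pin above 1 N).
It fails at once if the pot is lifted off the bench (height (world z) of pot above 0.006 m).
It fails at once if the pot is tipped or shoved away (angle between pot's own z axis and vertical above 0.1 rad or distance of pot from where it was at the start of the episode above 0.025 m).
It fails at once if a bystander is lifted, knocked over or moved away (distance of any of dish_spout, dish_a, dropper, specimen, dish_b, dish_c, beaker, carton from where it was at the start of the episode above 0.025 m or angle between any of dish_spout, dish_a, dropper, specimen, dish_b, dish_c, beaker, carton's own z axis and vertical above 0.4 rad).
It also fails if it takes over 51 s, if anything falls off the work surface, if the arm or the gripper's body presses on something with over 40 N, if the wrist force passes 120 N, or if a joint passes its speed limit or range.

### The arm

A 7-joint arm with a two-finger parallel gripper is mounted at the origin on the work surface. World frame = base frame: x ahead of the robot, y to its left, z up, the work surface at z = 0. Lengths are in m, angles in rad, forces in N, time in s.
With the tool pointing down it reaches from about 0.4 to 0.85 m from the base axis. Payload 6.9 kg.
Tool frame: the origin (TCP) lies midway between the tips of the shut fingers; the grasp point (between the pads) lies behind it (ctrl.pinch_z is the z of the grasp point in the tool frame, in m); z points along the fingers, y is the direction in which the jaws open and shut (so a half turn about z gives the same grasp; the last joint's range is limited). The gripper opens to 85 mm and grips with 20 to 120 N. Pads are 22 mm wide; open, the fingers measure 114 mm over their backs; the gripper's body (76 mm by 85 mm) begins 54 mm behind the grasp point. The pads swing forward as they close: fully open they stand 13 mm farther back than shut.
Start: joints at [-1.19, 0.507, -0.238, 1.5, 0.126, 1.149, -0.155], TCP at [0.17, 0.601, 0.231] pointing down, gripper open.
Joint ranges: [-3.08, 3.08], [-0.24, 2.05], [-1.43, 1.35], [0, 2.5], [-1.52, 4.66], [0.17, 1.96], [-2.89, 2.89]. Speed limits (rad/s): [2.39, 2.39, 3.14, 3.14, 3.14, 3.14, 3.14].

### API

Orientations are given as a unit quaternion [w, x, y, z].
In Python, from station import ctrl, get_state, vision, ticket, models gives the robot as it stands. Calls block until the motion is done:
- ctrl.movep(position, orientation): joint-space move of the TCP to a pose.
- ctrl.movel(position, frame=None, max_speed=0.15): straight line of the TCP; frame=None keeps the orientation; max_speed is the mean speed in m/s.
- ctrl.set_joints(angles): joint-space move.
- ctrl.ungrasp() and ctrl.close_gripper(force=None): open the fingers fully, or close them until they stop; force is the grip in N (None keeps the last).
- ctrl.pause(seconds).
- ctrl.ik(position, orientation): joint angles nearest the present ones, or None.
- get_state(): the state.
- vision.grab_frame(name): name is "side" or "top" or "wrist"; returns (picture, depth): 420x560x3 uint8, blue, green, red; 420x560 float32, m along the optical axis (not along the pixel's ray), 0 where there is no reading.
- vision.camera_info(name): a dict with "mtx" (3x3 intrinsics, pixels), "dist_coeffs" ([k1, k2, p1, p2, k3] as OpenCV has them; the pictures are not rectified), "R" (3x3) and "t" (3): a world point X has camera coordinates R X + t; the wrist camera has in their place "hand_eye" (4x4, takes a point from camera to tool coordinates, whose origin is the TCP and whose axes are the flange's). Camera axes: x right, y down, z forward; pixel columns grow to the right and rows downward; lengths in m; the calibration is good to about 2 mm. A picture is of the moment at which its call begins: read the wrist's pose just before it. camera_info takes no time and is no camera call.
A pose or a line that the arm cannot do raises ctrl.Unreachable and nothing moves.
- ticket.close_job(): hands the job in, once; it reports no verdict.
Trained networks look in the newest picture that a camera, given by its name, has taken for a name from the list of things; names that differ only in an ending like _2 or _b are one class to them, and where a whole thing is asked for, a point or a joint stands for the part that bears it (a point fixed in the world has none). Each returns a list of dicts, best first, with "p" (0 to 1); they miss things now and then, are a little off and sometimes report something else, mostly with a low value. They report only what shows in the picture. A call takes as long as a camera call.
- models.recognise(camera, target): "point" ([column, row] in pixels, amid what is visible of it).
- models.masks_of(camera, target): "mask" (420x560 bool, what is visible of it) and "point" ([column, row] in pixels, amid what is visible of it).
The state is a dict: "time": time; "qpos": joint angles; "qd": joint speeds; "tau": joint torques, N m; "tcp_pos": TCP position; "eef_rot": TCP orientation; "contact_force": force on the tool from outside, world axes, zero at the start; "wrist_torque": the same for the moment, N m; "width": finger opening in m.
Only numpy, scipy, OpenCV 4.12 (cv2) and the standard library are available. Lean on these libraries where they do the work, as an engineer would, in place of code of your own. Each camera call takes 0.05 s, during which the arm holds its last target.

## Working session

There is one attempt and no reset: what is moved stays moved. The work goes in short steps, each a Python script; the robot and the scene stay as the last script left them, time stands still between calls to the robot, and variables do not carry over. Pictures are saved under pics/ and viewed, and the job is handed in when it is done.

```bash
ls && mkdir -p pics
python3 - <<'E'
from station import ctrl, get_state, vision, ticket, models
import cv2, numpy as np
s=get_state(); print({k:np.round(v,3) for k,v in s.items()}, ctrl.pinch_z)
for n in ("side","top","wrist"):
    p,d=vision.grab_frame(n); cv2.imwrite(f"pics/{n}0.png",p); np.save(f"pics/{n}0.npy",d)
    for t in (["plunger_top","vent_top","pin_top","pot"] if n!="wrist" else []):
        r=models.recognise(n,t); print(n,t,[(np.round(x["point"],1),round(x["p"],2)) for x in r[:3]])
    c=vision.camera_info(n); print(n,{k:np.round(v,3).tolist() for k,v in c.items()})
E
```

```text
pics
{'time': np.float64(0.0), 'qpos': array([-1.189,  0.508, -0.238,  1.501,  0.126,  1.149, -0.155]), 'qd': array([-0.001,  0.   ,  0.001, -0.001,  0.001, -0.001, -0.   ]), 'tau': array([-0.0000e+00, -6.2060e+01, -2.1870e+00, -2.4966e+01,  1.3000e-02,
        1.2000e-02,  0.0000e+00]), 'tcp_pos': array([0.17 , 0.601, 0.23 ]), 'eef_rot': array([-0.   ,  0.137,  0.991, -0.001]), 'contact_force': array([-0.547,  1.201, -0.673]), 'wrist_torque': array([0.019, 0.035, 0.018]), 'width': np.float64(0.085)} -0.0187
side plunger_top [(array([268.8, 195.1]), 0.62)]
side vent_top [(array([262.2, 372. ]), 0.69), (array([269.5, 195.2]), 0.52)]
side pin_top []
side pot [(array([268.8, 224. ]), 0.75), (array([277.9, 287.2]), 0.58)]
side {'mtx': [[517.292, 0.0, 279.44], [0.0, 517.292, 205.944], [0.0, 0.0, 1.0]], 'dist_coeffs': [-0.033, 0.0, 0.0, 0.0, 0.0], 'R': [[-1.0, -0.03, -0.002], [-0.02, 0.714, -0.7], [0.022, -0.7, -0.714]], 't': [0.578, 0.107, 1.532]}
top plunger_top [(array([258.2, 199.3]), 0.74)]
top vent_top [(array([248.9, 217.3]), 0.43)]
top pin_top []
top pot [(array([262.8, 194.6]), 0.88)]
top {'mtx': [[510.769, 0.0, 282.185], [0.0, 510.769, 212.701], [0.0, 0.0, 1.0]], 'dist_coeffs': [-0.038, 0.0, 0.0, 0.0, 0.0], 'R': [[0.006, -1.0, 0.015], [-0.998, -0.007, -0.067], [0.067, -0.015, -0.998]], 't': [-0.016, 0.569, 1.53]}
wrist {'mtx': [[340.851, 0.0, 285.341], [0.0, 340.851, 214.031], [0.0, 0.0, 1.0]], 'dist_coeffs': [-0.07, 0.0, 0.0, 0.0, 0.0], 'hand_eye': [[0.001, -0.962, -0.271, 0.069], [1.0, 0.001, -0.001, 0.0], [0.001, -0.271, 0.962, -0.143], [0.0, 0.0, 0.0, 1.0]]}
```

View pics/top0.png

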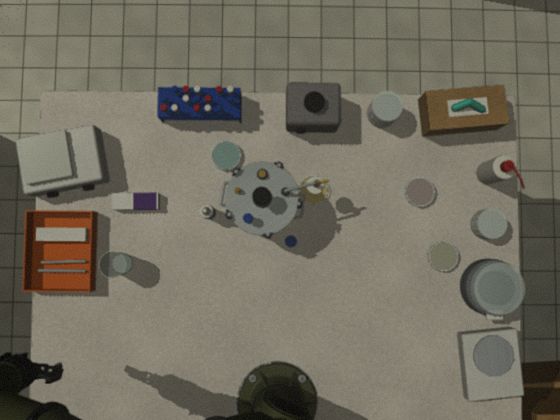

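View pics/side0.png

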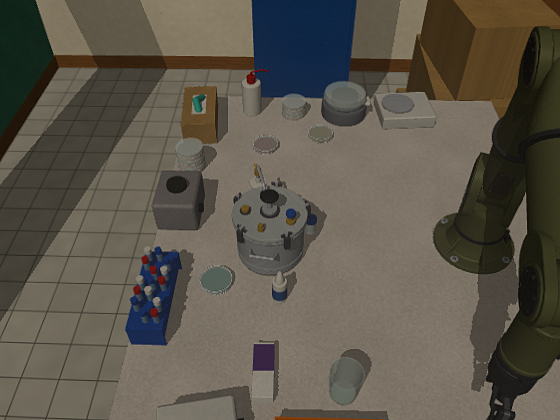

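View pics/wrist0.png

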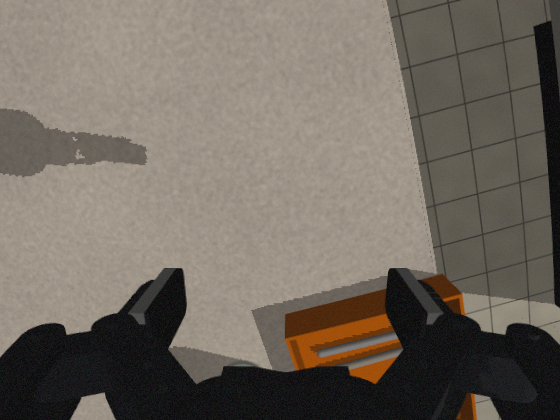

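The top view shows the pot at about (262,197) px, with the plunger there, the blue cap at (248,218), and brass fittings at (262,174) (the pin gland) and (238,191) (the relief valve). The specimen jar is at (291,241) and the dropper at (207,212). Next I'll work out positions and move the wrist camera in.

```bash
cat > h.py <<'E'
from station import ctrl, get_state, vision, ticket, models
import cv2, numpy as np
from scipy.spatial.transform import Rotation as Ro
def cam(n,s=None):
    c=vision.camera_info(n); K=np.array(c["mtx"]); D=np.array(c["dist_coeffs"])
    if n!="wrist": R=np.array(c["R"]);t=np.array(c["t"])
    else:
        w,x,y,z=s["eef_rot"]; T=np.eye(4);T[:3,:3]=Ro.from_quat([x,y,z,w]).as_matrix();T[:3,3]=s["tcp_pos"]
        T=np.linalg.inv(T@np.array(c["hand_eye"])); R=T[:3,:3];t=T[:3,3]
    return K,D,R,t
def atz(C,px,z):
    K,D,R,t=C; u=cv2.undistortPoints(np.array([[px]],float),K,D)[0,0]
    d=R.T@np.array([u[0],u[1],1]); o=-R.T@t
    return o+d*(z-o[2])/d[2]
def proj(C,X):
    K,D,R,t=C; return cv2.projectPoints(np.atleast_2d(X).astype(float),cv2.Rodrigues(R)[0],t,K,D)[0][:,0]
def quat(yaw): # tool y axis world direction = (cos yaw... ) down-pointing; tool x at angle yaw
    q=(Ro.from_euler('z',yaw)*Ro.from_euler('x',np.pi)).as_quat(); return np.array([q[3],*q[:3]])
E
python3 - <<'E'
from h import *
C=cam("top"); S=cam("side")
d=np.load("pics/top0.npy")
for nm,p,z in (("plung",(258.2,199.3),.23),("plung2",(262,197),.23),("vent",(248.5,218),.204),("pin",(262,174),.179),("relief",(238,191),.19),("jar",(291,241),.056),("dropper",(207,212),.112)):
    x=atz(C,p,z); print(nm,np.round(x,3),"side px",np.round(proj(S,x),0),d[int(p[1]),int(p[0])])
im=cv2.imread("pics/top0.png"); cv2.imwrite("pics/topz.png",cv2.resize(im[140:260,190:350],(800,600),interpolation=cv2.INTER_CUBIC))
im=cv2.imread("pics/side0.png"); cv2.imwrite("pics/sidez.png",cv2.resize(im[160:310,190:340],(600,600),interpolation=cv2.INTER_CUBIC))
E
```

```text
plung [0.59  0.054 0.23 ] side px [[274. 195.]] 1.3404043
plung2 [0.596 0.044 0.23 ] side px [[272. 193.]] 1.3418722
vent [0.542 0.08  0.204] side px [[292. 210.]] 1.3619231
pin [0.664 0.046 0.179] side px [[247. 206.]] 1.3920268
relief [0.616 0.11  0.19 ] side px [[263. 222.]] 1.3850724
jar [ 0.483 -0.038  0.056] side px [[312. 216.]] 1.5106901
dropper [0.563 0.203 0.112] side px [[283. 269.]] 1.4612107
```

View pics/topz.png

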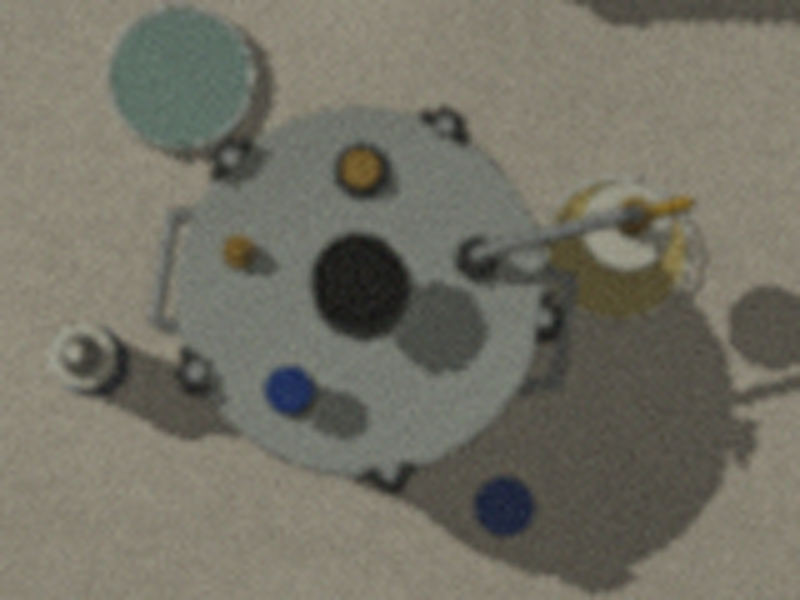

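View pics/sidez.png

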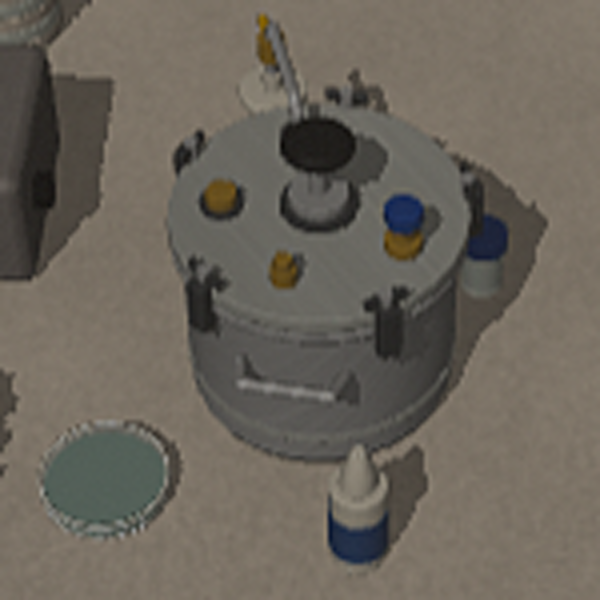

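Run:
```python
from h import *
q=quat(np.radians(146))
for p in ((.542,.08,.34),(.542,.08,.195),(.596,.046,.198)):
    print(ctrl.ik(p,q))
ctrl.movep((.53,.09,.36),q); print(get_state()["time"])
ctrl.close_gripper(force=60)
s=get_state(); p,d=vision.grab_frame("wrist"); cv2.imwrite("pics/w1.png",p); np.save("pics/w1.npy",d); np.save("pics/w1s.npy",np.r_[s["tcp_pos"],s["eef_rot"]])
print({k:np.round(s[k],3) for k in("time","tcp_pos","eef_rot","width","contact_force")})
for t in("plunger_top","vent_top","pin_top"):
    print(t,[(np.round(x["point"],1),round(x["p"],2)) for x in models.recognise("wrist",t)[:3]])
```

```text
[-0.34057993  0.3177323   0.21569924  1.51184326 -0.06908946  1.31948568
  0.85922168]
[-0.24269598  0.41796272  0.07527264  1.76307761 -0.03721989  0.96192833
  0.82479693]
[-0.17446462  0.4887978   0.08867067  1.62833142 -0.04862176  1.0266175
  0.90643891]
2.825
{'time': np.float64(3.592), 'tcp_pos': array([0.53, 0.09, 0.36]), 'eef_rot': array([0.   , 0.292, 0.956, 0.   ]), 'width': np.float64(0.0), 'contact_force': array([-0.384, -0.583, -0.461])}
plunger_top [(array([288.3, 210.2]), 0.4)]
vent_top [(array([287.3, 212.2]), 0.63), (array([  5.2, 320.2]), 0.18)]
pin_top []
```

View pics/w1.png

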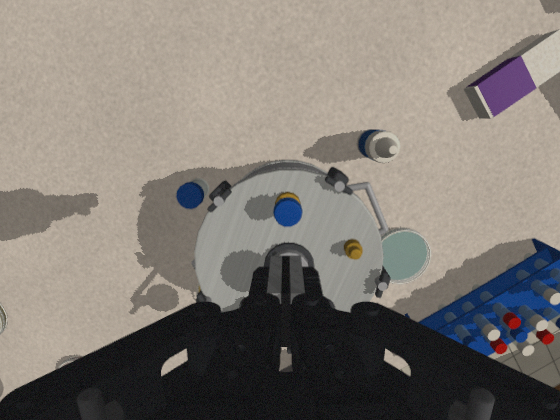

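The wrist view shows the blue cap at about (288,212) and the relief valve at (354,249). The plunger is hidden behind the fingers.

Run:
```python
from h import *
a=np.load("pics/w1s.npy"); C=cam("wrist",dict(tcp_pos=a[:3],eef_rot=a[3:])); p=cv2.imread("pics/w1.png"); d=np.load("pics/w1.npy")
hsv=cv2.cvtColor(p,cv2.COLOR_BGR2HSV)
m=cv2.inRange(hsv,(100,120,40),(130,255,255)); n,l,st,ce=cv2.connectedComponentsWithStats(m)
i=l[212,288]; print(st[i],ce[i]); 
K,D,R,t=C
# top-surface points via depth
ys,xs=np.where(l==i); dd=d[ys,xs]; u=cv2.undistortPoints(np.c_[xs,ys].astype(float)[:,None],K,D)[:,0]
X=(np.c_[u,np.ones(len(u))]*dd[:,None]-t)@R; zt=np.percentile(X[:,2],[10,50,80,95]); print("z",zt)
top=X[X[:,2]>np.median(X[:,2])-.003]; print("cap depth centre",(top.min(0)+top.max(0))/2, top.mean(0))
c,r=cv2.minEnclosingCircle(np.c_[xs,ys].astype(np.float32)); print(c,r, atz(C,c,.204),atz(C,ce[i],.204))
# top camera fit of pot pose
T=cam("top")
obs=np.array([(262.2,197),(248,218),(262.2,174),(237.5,190.2)]); body=np.array([(0,0,.23),(-.025,.063,.204),(.054,-.038,.179),(.055,.043,.195)])
from scipy.optimize import least_squares
def w(v): 
    c,s=np.cos(v[2]),np.sin(v[2]); return np.c_[v[0]+c*body[:,0]-s*body[:,1],v[1]+s*body[:,0]+c*body[:,1],body[:,2]]
r=least_squares(lambda v:(proj(T,w(v))-obs).ravel(),(.596,.046,.6)); print(r.x,np.round(r.fun,1)); print(w(r.x).round(4)); print(proj(C,w(r.x)).round(1))
```

```text
[274 198  28  28 625] [287.3504 211.5968]
z [0.20180481 0.20456923 0.20522255 0.20588387]
cap depth centre [0.51389076 0.10011955 0.35232377] [0.54244661 0.08392364 0.20568332]
(287.3571472167969, 211.64285278320312) 14.151252746582031 [0.5419616  0.08415747 0.204     ] [0.54192212 0.08417659 0.204     ]
[0.59744174 0.0442373  0.61668714] [-0.3 -0.6  0.1  0.5  0.3  0.2 -0.1 -0.1]
[[0.5974 0.0442 0.23  ]
 [0.5406 0.0812 0.204 ]
 [0.6635 0.0445 0.179 ]
 [0.6174 0.1111 0.195 ]]
[[285.  293. ]
 [283.8 212.2]
 [319.3 314.8]
 [353.3 256.2]]
```

Run:
```python
from h import *
x,y=.5415,.083
ctrl.movel((x,y,.215)); s=get_state();f0=s["contact_force"]; print(s["time"],f0)
for z in (.203,.199,.197,.196,.195,.194,.193,.192,.191):
    ctrl.movel((x,y,z),max_speed=.03); s=get_state(); f=s["contact_force"]-f0
    print(z,s["time"].round(2),s["tcp_pos"].round(4),f.round(1))
    if f[2]>22: break
ctrl.pause(.15)
ctrl.movel((x,y,.275)); s=get_state(); 
p,d=vision.grab_frame("wrist"); cv2.imwrite("pics/w2.png",p); np.save("pics/w2.npy",d); np.save("pics/w2s.npy",np.r_[s["tcp_pos"],s["eef_rot"]])
p,d=vision.grab_frame("side"); cv2.imwrite("pics/s2.png",cv2.resize(p[160:310,190:340],(600,600),interpolation=cv2.INTER_CUBIC))
print(get_state()["time"])
```

```text
4.9083 [-0.14301706  0.17364291 -0.49076791]Traceback (most recent call last):
  File "<stdin>", line 6, in <module>
AttributeError: 'float' object has no attribute 'round'
```

Run:
```python
from h import *
x,y=.5415,.083
f0=np.array([-.1,.2,-.5])
for z in (.200,.197,.196,.195,.194,.193,.192,.191):
    ctrl.movel((x,y,z),max_speed=.03); s=get_state(); f=s["contact_force"]-f0
    print(z,round(s["time"],2),s["tcp_pos"].round(4),f.round(1))
    if f[2]>22: break
ctrl.pause(.15)
ctrl.movel((x,y,.275)); s=get_state(); 
p,d=vision.grab_frame("wrist"); cv2.imwrite("pics/w2.png",p); np.save("pics/w2.npy",d); np.save("pics/w2s.npy",np.r_[s["tcp_pos"],s["eef_rot"]])
p,d=vision.grab_frame("side"); cv2.imwrite("pics/s2.png",cv2.resize(p[160:310,190:340],(600,600),interpolation=cv2.INTER_CUBIC))
print(get_state()["time"])
```

```text
0.2 5.71 [0.5414 0.083  0.1998] [-0.6 -0.3 -0.1]
0.197 5.96 [0.5414 0.083  0.1968] [ 0.6 -0.2  0.8]
0.196 6.21 [0.5415 0.083  0.196 ] [-1.4 -0.7  2.1]
0.195 6.46 [0.5415 0.083  0.1951] [-0.8  0.   4.8]
0.194 6.71 [0.5415 0.083  0.195 ] [-4.9 -0.1 12.1]
0.193 6.96 [0.5416 0.083  0.195 ] [-6.9 -0.4 20. ]
0.192 7.21 [0.5416 0.083  0.1949] [-8.9 -0.9 27.2]
8.1583
```

View pics/w2.png

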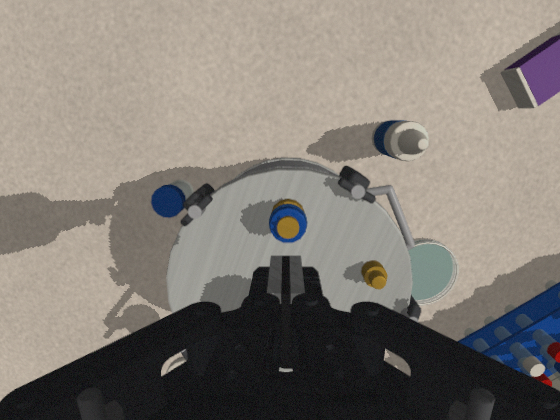

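View pics/s2.png

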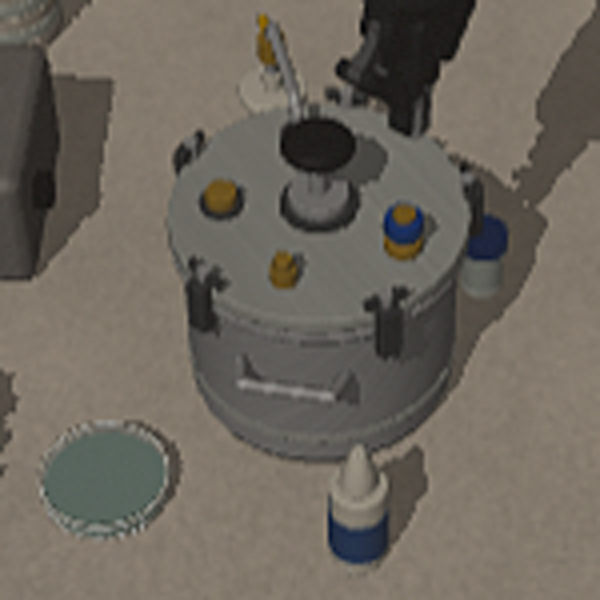

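Run:
```python
from h import *
a=np.load("pics/w2s.npy"); C=cam("wrist",dict(tcp_pos=a[:3],eef_rot=a[3:])); p=cv2.imread("pics/w2.png"); d=np.load("pics/w2.npy")
K,D,R,t=C
def P(px):
    u=cv2.undistortPoints(np.array([[px]],float),K,D)[0,0]; z=d[int(px[1]),int(px[0])]
    return R.T@(np.array([u[0],u[1],1])*z-t)
for px in ((288,212),(280,215),(274,222),(301,222),(288,228),(288,234),(288,238),(288,204),(250,180),(330,240)): print(px,p[px[1],px[0]],P(px).round(4))
cv2.imwrite("pics/w2z.png",cv2.resize(p[180:260,240:340],(800,640)[:2],interpolation=cv2.INTER_CUBIC)[:600])
```

```text
(288, 212) [134  67  27] [0.5355 0.089  0.1953]
(280, 215) [133  67  27] [0.5343 0.0832 0.1949]
(274, 222) [88 47 16] [0.5358 0.0773 0.1963]
(301, 222) [133  68  28] [0.5467 0.0922 0.1939]
(288, 228) [ 45 116 145] [0.5439 0.0833 0.199 ]
(288, 234) [ 42 115 146] [0.5475 0.0809 0.1987]
(288, 238) [ 86 100 115] [0.5498 0.0794 0.1991]
(288, 204) [78 55 43] [0.5326 0.091  0.1874]
(250, 180) [145 152 154] [0.506  0.0749 0.1658]
(330, 240) [143 151 151] [0.5796 0.0992 0.1658]
```

View pics/w2z.png

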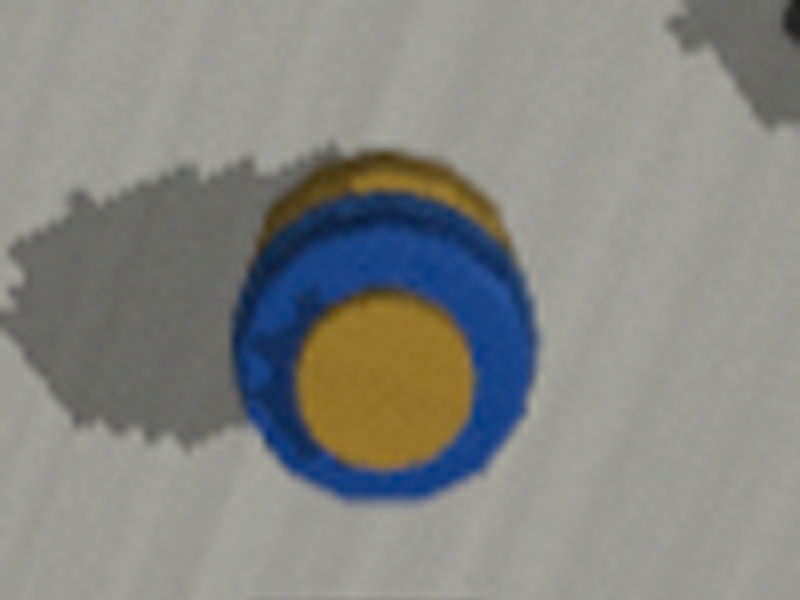

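The cap top reads 0.195 m by depth, so it is shut; its brass neck now shows through the middle. Next is pumping, with a checked first stroke.

Run:
```python
from h import *
x,y=.598,.0455
ctrl.movel((x,y,.275)); ctrl.movel((x,y,.236)); s=get_state(); f0=s["contact_force"]; print(s["time"],f0.round(1))
for z in (.215,.203,.200,.198,.197,.196):
    ctrl.movel((x,y,z),max_speed=.06); s=get_state(); f=s["contact_force"]-f0
    print(z,round(s["time"],2),s["tcp_pos"].round(4),f.round(1))
    if f[2]>28: break
ctrl.movel((x,y,.234),max_speed=.1); ctrl.pause(.1)
for z in (.194,):
    ctrl.movel((x,y,z),max_speed=.08); s=get_state(); f=s["contact_force"]-f0
    print(z,round(s["time"],2),s["tcp_pos"].round(4),f.round(1))
ctrl.movel((x,y,.234),max_speed=.1); print(get_state()["time"])
p,d=vision.grab_frame("side"); cv2.imwrite("pics/s3.png",cv2.resize(p[160:310,190:340],(600,600),interpolation=cv2.INTER_CUBIC))
```

```text
9.1667 [-0.5 -0.7  0.1]
0.215 9.67 [0.5993 0.0457 0.216 ] [1.  1.7 7.6]
0.203 10.02 [0.5993 0.0457 0.2044] [-0.8  0.8 10.4]
0.2 10.27 [0.5993 0.0457 0.2016] [-0.5  1.2 11. ]
0.198 10.52 [0.5993 0.0457 0.2001] [-0.8  1.  13.5]
0.197 10.77 [0.5993 0.0457 0.2   ] [-4.9  0.3 19.9]
0.196 11.02 [0.5994 0.0457 0.2   ] [-6.4  1.4 26.7]
0.194 12.3 [0.5983 0.0455 0.1998] [-15.3   0.8  46.8]
12.85
```

View pics/s3.png

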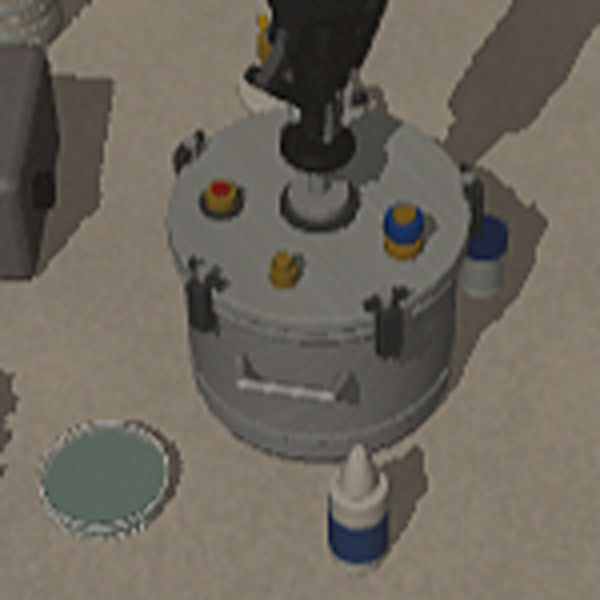

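It works: the red pin is showing at (221,188) in the zoomed view, and the bottom stop is at z=0.200. I'll continue pumping.

Run:
```python
from h import *
x,y=.598,.0455
for i in range(6):
    ctrl.movel((x,y,.1963),max_speed=.08); s=get_state()
    print(round(s["time"],2),s["tcp_pos"].round(4),s["contact_force"].round(1))
    ctrl.movel((x,y,.234),max_speed=.1); ctrl.pause(.08)
p,d=vision.grab_frame("side"); print(get_state()["time"]); cv2.imwrite("pics/s4.png",cv2.resize(p[160:310,190:340],(600,600),interpolation=cv2.INTER_CUBIC))
```

```text
13.53 [0.5982 0.0456 0.1999] [-11.6   0.2  32.4]
14.76 [0.5982 0.0455 0.1999] [-11.5  -0.6  31.5]
15.99 [0.5983 0.0455 0.2   ] [-9.3 -0.4 31.8]
17.23 [0.5982 0.0455 0.1999] [-10.    0.   32.7]
18.46 [0.5982 0.0455 0.1999] [-10.6  -0.3  31.5]
19.69 [0.5982 0.0455 0.1999] [-10.2  -0.1  31.9]
20.35
```

View pics/s4.png

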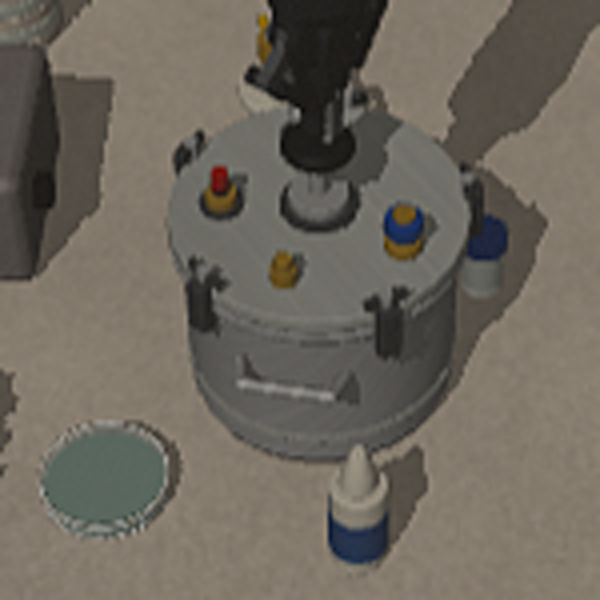

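The pin is well up at (220,180), but I can't make out its foot band. Time allows three more strokes, which do no harm, and then I'll back off and look.

Run:
```python
from h import *
x,y=.598,.0455
for i in range(3):
    ctrl.movel((x,y,.1963),max_speed=.08); ctrl.pause(.05); s=get_state()
    print(round(s["time"],2),s["tcp_pos"].round(4),s["contact_force"].round(1))
    ctrl.movel((x,y,.235),max_speed=.09); ctrl.pause(.1)
ctrl.movel((x,y,.33))
ctrl.movel((.52,.0455,.36))   # back toward the robot
s=get_state(); p,d=vision.grab_frame("wrist"); cv2.imwrite("pics/w5.png",p); np.save("pics/w5.npy",d);np.save("pics/w5s.npy",np.r_[s["tcp_pos"],s["eef_rot"]])
p,d=vision.grab_frame("side"); print(get_state()["time"]); cv2.imwrite("pics/s5.png",cv2.resize(p[160:310,190:340],(600,600),interpolation=cv2.INTER_CUBIC)); cv2.imwrite("pics/s5z.png",cv2.resize(p[190:230,230:310],(800,400),interpolation=cv2.INTER_CUBIC)); np.save("pics/s5.npy",d)
p,d=vision.grab_frame("top"); cv2.imwrite("pics/t5.png",p)
```

```text
21.02 [0.5984 0.0455 0.1999] [-9.7 -0.3 30.4]
22.39 [0.5985 0.0455 0.1999] [-10.   -0.7  30.8]
23.76 [0.5985 0.0455 0.1999] [-9.4 -1.2 31.2]
26.0333
```

View pics/s5z.png

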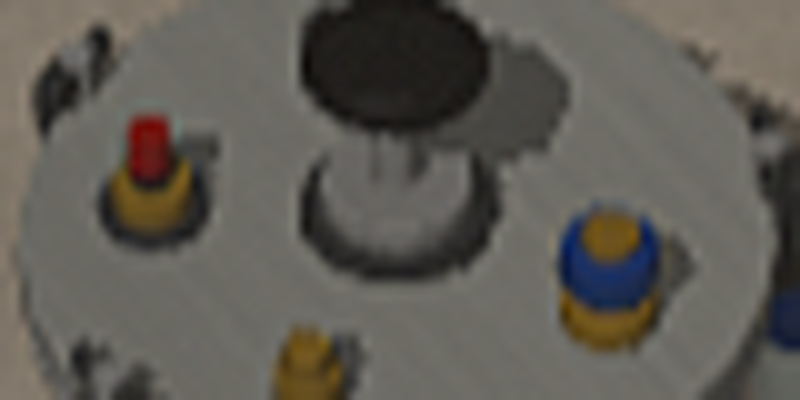

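View pics/w5.png

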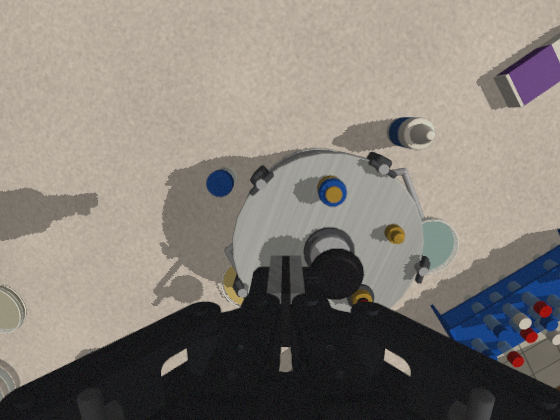

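View pics/t5.png

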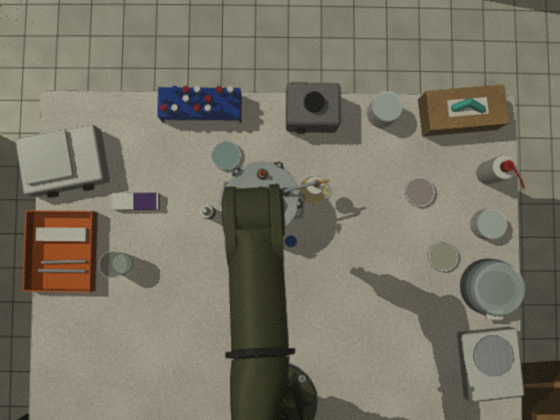

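Run:
```python
from h import *
S=cam("side"); print(proj(S,[(.6635,.0445,.179),(.6635,.0445,.192),(.6635,.0445,.197),(.6635,.0445,.165)]).round(1))
ctrl.movep((.735,.16,.33),quat(np.radians(146)))
s=get_state(); p,d=vision.grab_frame("wrist"); print(s["time"]); cv2.imwrite("pics/w6.png",p); np.save("pics/w6.npy",d);np.save("pics/w6s.npy",np.r_[s["tcp_pos"],s["eef_rot"]])
C=cam("wrist",s); X=np.array([(.6635,.0445,.179),(.6635,.0445,.197)]); u=proj(C,X); print(u)
c=u.mean(0).astype(int); x0=max(0,c[0]-40); y0=max(0,c[1]-30); cv2.imwrite("pics/w6z.png",cv2.resize(p[y0:y0+60,x0:x0+80],(800,600),interpolation=cv2.INTER_CUBIC))
hsv=cv2.cvtColor(p,cv2.COLOR_BGR2HSV); m=(cv2.inRange(hsv,(0,150,60),(8,255,255))|cv2.inRange(hsv,(172,150,60),(180,255,255)))>0
m[:max(0,c[1]-40)]=0;m[c[1]+40:]=0;m[:,:max(0,c[0]-40)]=0;m[:,c[0]+40:]=0
ys,xs=np.where(m); K,D,R,t=C; uu=cv2.undistortPoints(np.c_[xs,ys].astype(float)[:,None],K,D)[:,0]
W=(np.c_[uu,np.ones(len(uu))]*d[ys,xs][:,None]-t)@R; print(len(xs),np.percentile(W[:,2],[5,25,50,75,90]).round(4))
```

```text
[[246.9 206.1]
 [246.7 202.6]
 [246.6 201.3]
 [247.1 209.7]]
27.05
[[135.98789287 204.14151283]
 [127.18249752 209.30781268]]
228 [0.1846 0.191  0.1967 0.1975 0.1982]
```

View pics/w6.png

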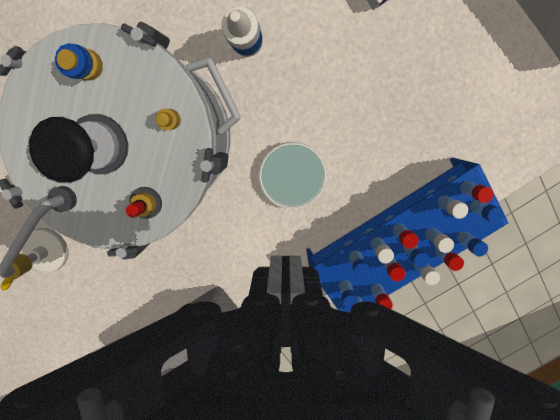

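View pics/w6z.png

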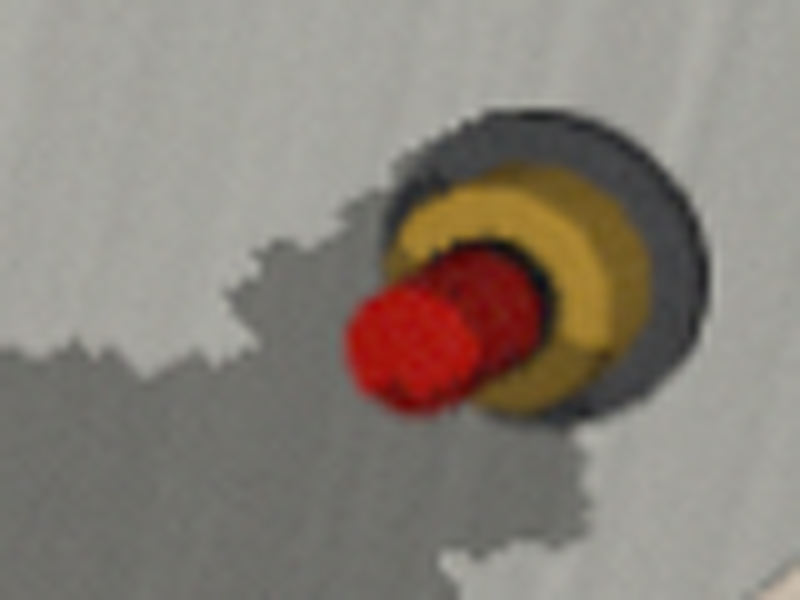

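The pin top reads about 0.197 m and the black band shows at its foot, so it is fully out. I'll check the plunger, cap and surroundings offline before handing in.

Run:
```python
from h import *
a=np.load("pics/w6s.npy"); C=cam("wrist",dict(tcp_pos=a[:3],eef_rot=a[3:])); d=np.load("pics/w6.npy"); K,D,R,t=C
for n,px in (("plunger",(60,150)),("cap",(68,48)),("cap",(83,77)),("lid",(50,100))):
    u=cv2.undistortPoints(np.array([[px]],float),K,D)[0,0]; print(n,(R.T@(np.array([u[0],u[1],1])*np.median(d[px[1]-1:px[1]+2,px[0]-1:px[0]+2])-t)).round(4))
p,_=vision.grab_frame("top"); s,_=vision.grab_frame("side"); cv2.imwrite("pics/t7.png",p)
for n,im in(("top",p),("side",s)):
    o=cv2.imread(f"pics/{n}0.png"); df=cv2.absdiff(o,im).max(2); cv2.imwrite(f"pics/{n}7d.png",np.hstack([im[80:300,100:480],cv2.cvtColor(cv2.convertScaleAbs(df,alpha=3),cv2.COLOR_GRAY2BGR)[80:300,100:480]]))
st=get_state(); print(st["time"],st["contact_force"])
```

```text
plunger [0.6028 0.0507 0.2309]
cap [0.5368 0.0887 0.1959]
cap [0.5562 0.0802 0.1854]
lid [0.5441 0.0337 0.1656]
27.2 [-0.29728763  0.09514731 -0.08091733]
```

View pics/side7d.png

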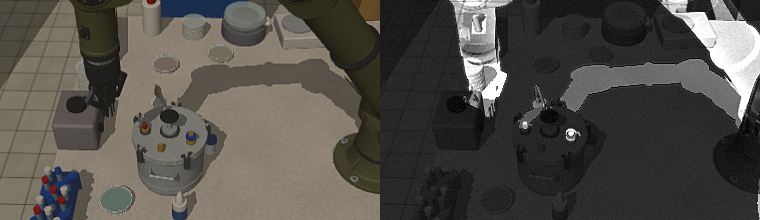

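View pics/top7d.png

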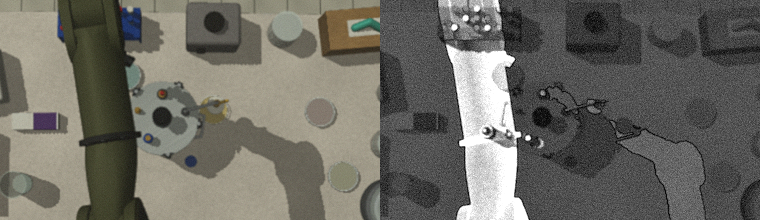

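The only scene changes are the pin and the cap; the rest of the difference is the arm and its shadow. Nothing else moved and the hand is clear, so I'm handing in.

Run:
```python
from station import ticket
print(ticket.close_job())
```

```text
the job is handed in; nothing more can be done
None
```

The pot is ready and the job is handed in, with about 27 s of the 51 s used. I pushed the vent cap down with the shut fingertips, then pumped 11 full strokes. That is more than the 5 to 7 needed, because I couldn't make out the foot band from the side camera and extra strokes do no harm.

| Last check | Reading | Expected |
|---|---|---|
| Vent cap top | 0.195–0.196 m | 0.195 m, shut |
| Pin top | about 0.197 m, black foot band showing | 0.197 m, fully out |
| Plunger top | 0.231 m | 0.230 m, up |
| Force on the tool | about 0 N, hand clear | 0 N |

Comparing side and top pictures with the first ones showed only the pin and cap had changed, apart from the arm and its shadow. In the last top view the arm covered part of the left of the pot and the green plate. The side view showed both where they started.

- **Recognition:** the trained network never found the pin and was a few pixels off on the plunger. I located those from the pictures and calibration instead.
- **Brass neck:** once shut, the cap's brass neck shows through its top at about 0.199 m, though the fingertips stopped at 0.195 m.

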